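# Set up the viewing board and hold a tube slanted before it

### The job

Check the tall tube for cracks against the dark viewing board. First take the board out of its slotted holder and lean it, long side up, tilted back against the middle of the block heater's front wall, and let go of it; then draw the tall capped tube out of the rack and hold it slanted at about 45 degrees, cap end up, some 10 cm in front of the middle of the board, raised clear of the bench and touching nothing but the gripper. Finish while still holding the tube there; leave the short tubes, the bottle and the tip box where they are.

Things in the scene. Friction and masses are not known exactly. Their poses are not given: they have to be found in the camera images.
- heater: block heater, a grey box fixed to the bench, 100 (x) x 160 (y) x 90 (z) mm, with round wells in its aluminium top. Origin: centre of its underside. Its plain front wall is the upright face at x = -50 mm of its own frame, and faces roughly towards the robot; its top edge is at 90 mm. The dial and display are on the back (+x).
- holder: steel holder fixed to the bench, 70 (x) x 130 (y) x 40 (z) mm, with one slot along its y axis through its middle, 11 mm wide, open at the top and ends, slot floor at 10 mm. Origin: centre of its underside.
- board: viewing board: plain rigid matt black plastic panel, 8 mm thick (x) x 140 mm wide (y) x 160 mm high (z), about 0.2 kg, both faces alike. Origin: centre of its lower edge face (underside); z runs up the board, x is the normal of its faces. It starts upright in the holder's slot, 30 mm deep, its top 170 mm above the bench.
- rack: white tube rack fixed to the bench, 70 (x) x 180 (y) x 58 (z) mm, with a row of three 32 mm holes along its y axis at -60, 0 and 60 mm. Tubes stand on its floor at 6 mm; the top plate is 10 mm thick with its top at 58 mm. Origin: centre of its underside.
- tube: the tall capped tube, the tallest of the three in the rack: clear plastic, 29 mm diameter, 117 mm long with cap, about 30 g. The round grey cap (three raised bands, 34.4 mm diameter) is the top 22 mm (95 to 117 mm). The lowest 18 mm taper to a 16 mm foot. Origin: centre of its foot; z runs along it to the cap. Starts upright in any of the rack's holes.
- tube_mid (a point): point on the tall tube's axis, 58 mm from its foot (its middle)
- short_a: short capped tube, 88 mm long, 29 mm diameter, cap 34.4 mm, in the rack; leave alone. Origin: centre of its underside.
- short_b: another short capped tube like short_a, in the rack; leave alone. Origin: centre of its underside.
- bottle: glass bottle with black cap, 64 mm diameter, 130 mm high, on the bench; leave alone. Origin: centre of its underside.
- tipbox: white box with clear lid, 87 x 122 x 67 mm, on the bench; leave alone. Origin: centre of its underside.

How it is judged:
By the outcome, as a careful person would: the job done as asked, in the order asked, and still so for the second after the job is handed in, while the arm keeps its last pose, push and grip.
It also fails if it takes over 51 s, if anything falls off the work surface, if the arm or the gripper's body presses on something with over 40 N, if the wrist force passes 120 N, or if a joint passes its speed limit or range.

### The arm

A 7-joint arm with a two-finger parallel gripper is mounted at the origin on the work surface. World frame = base frame: x ahead of the robot, y to its left, z up, the work surface at z = 0. Lengths are in m, angles in rad, forces in N, time in s.
With the tool pointing down it reaches from about 0.425 to 0.95 m from the base axis. Payload 4.7 kg.
Tool frame: the origin (TCP) lies between the finger pads; the fingertips stand 25 mm ahead of it and the grasp point (between the pads) lies 6 mm ahead of it; x points along the fingers, z is the direction in which the jaws open and shut, and the axes are right-handed (so a half turn about x gives the same grasp; the last joint's range is limited). The gripper opens to 85 mm and grips with 20 to 120 N. Pads are 22 mm wide; open, the fingers measure 114 mm over their backs; the gripper's body (76 mm by 85 mm) begins 54 mm behind the grasp point. The pads swing forward as they close: fully open they stand 13 mm farther back than shut.
Start: joints at [1.084, 0.469, -0.049, 1.532, 0.024, 1.141, -0.082], TCP at [0.298, -0.605, 0.256] pointing down, gripper open.
Joint ranges: [-2.59, 2.59], [-0.33, 1.99], [-1.39, 1.29], [0.1, 2.45], [-1.04, 4.18], [0.21, 1.99], [-2.66, 2.66]. Speed limits (rad/s): [2.57, 2.57, 3.14, 3.14, 3.14, 3.14, 3.14].

### API

Orientations are given as a 3x3 rotation matrix whose columns are the frame's x, y, z axes.
In Python, from rig import * gives the robot as it stands. Calls block until the motion is done:
- movep(position, orientation): joint-space move of the TCP to a pose.
- move_l(position, attitude=None, feed=0.15, until_force=None): straight line of the TCP; attitude=None keeps the orientation; feed is the mean speed in m/s. With until_force (N) it stops when the force on the tool has changed by that much, and returns True; else False.
- move_joints(angles): joint-space move.
- command_gripper(opening, newtons=None): finger opening in m; newtons is the grip in N (None keeps the last); returns when the fingers have stopped.
- sleep(seconds).
- inverse_kinematics(position, orientation): joint angles nearest the present ones, or None.
- sense(): the state.
- camera(name): name is "scene" or "side" or "wrist"; returns (picture, depth): 480x640x3 uint8, red, green, blue; 480x640 float32, m along the optical axis (not along the pixel's ray), 0 where there is no reading.
- camera_params(name): a dict with "K" (3x3 intrinsics, pixels), "position" and "rotation" of the camera in the world; the wrist camera has in their place "tool_from_camera" (4x4, takes a point from camera to tool coordinates, whose origin is the TCP and whose axes are the tool frame's). Camera axes: x right, y down, z forward; pixel columns grow to the right and rows downward; lengths in m; the calibration is good to about 2 mm. A picture is of the moment at which its call begins: read the wrist's pose just before it. camera_params takes no time and is no camera call.
A pose or a line that the arm cannot do raises Unreachable and nothing moves.
- finish_job(): hands the job in, once; it reports no verdict.
The state is a dict: "time_s": time; "joint_pos": joint angles; "qd": joint speeds; "joint_efforts": joint torques, N m; "position": TCP position; "tcp_rot": TCP orientation; "wrist_force": force on the tool from outside, world axes, zero at the start; "ft_torque": the same for the moment, N m; "finger_gap": finger opening in m.
Only numpy, scipy, OpenCV 4.12 (cv2) and the standard library are available. Lean on these libraries where they do the work, as an engineer would, in place of code of your own. Each camera call takes 0.05 s, during which the arm holds its last target.

## Working session

There is one attempt and no reset: what is moved stays moved. The work goes in short steps, each a Python script; the robot and the scene stay as the last script left them, time stands still between calls to the robot, and variables do not carry over. Pictures are saved under pics/ and viewed, and the job is handed in when it is done.

```bash
ls; mkdir -p pics; cat > h.py <<'E'
from rig import *
import numpy as np, cv2
def shot(name,fn):
    s=sense(); p,d=camera(name); cv2.imwrite('pics/'+fn+'.png',p[:,:,::-1]); np.save('pics/'+fn+'.npy',d)
    c=camera_params(name)
    if name=='wrist':
        T=np.eye(4);T[:3,:3]=s['tcp_rot'];T[:3,3]=s['position'];W=T@np.array(c['tool_from_camera'])
    else:
        W=np.eye(4);W[:3,:3]=c['rotation'];W[:3,3]=c['position']
    np.savez('pics/'+fn+'.npz',K=c['K'],W=W)
    return p,d
def cloud(fn):
    d=np.load('pics/'+fn+'.npy');z=np.load('pics/'+fn+'.npz');K=z['K'];W=z['W']
    v,u=np.mgrid[0:480,0:640]
    P=np.stack([(u-K[0,2])/K[0,0]*d,(v-K[1,2])/K[1,1]*d,d],-1)
    Q=P@W[:3,:3].T+W[:3,3]; Q[d==0]=np.nan
    return Q
E
python3 - <<'E'
from h import *
np.set_printoptions(precision=3,suppress=True)
for n in ['scene','side','wrist']:
    shot(n,n+'0'); z=np.load(f'pics/{n}0.npz'); print(n,z['K'].tolist(),z['W'])
print(sense())
E
```

```text
pics
scene [[506.01547088053564, 0.0, 318.49379553727124], [0.0, 506.01547088053564, 243.01039342251264], [0.0, 0.0, 1.0]] [[ 0.152  0.802 -0.578  1.114]
 [ 0.988 -0.125  0.086 -0.084]
 [-0.003 -0.584 -0.812  0.861]
 [ 0.     0.     0.     1.   ]]
side [[450.98022005029424, 0.0, 305.899352580329], [0.0, 450.98022005029424, 233.63301657194754], [0.0, 0.0, 1.0]] [[-0.862 -0.255  0.438  0.131]
 [-0.507  0.442 -0.74   0.716]
 [-0.005 -0.86  -0.51   0.56 ]
 [ 0.     0.     0.     1.   ]]
wrist [[418.90080371385324, 0.0, 317.6844205053497], [0.0, 418.90080371385324, 236.5329620526508], [0.0, 0.0, 1.0]] [[ 0.442 -0.85  -0.286  0.37 ]
 [-0.897 -0.42  -0.138 -0.569]
 [-0.003  0.317 -0.948  0.375]
 [ 0.     0.     0.     1.   ]]
{'time_s': 0.15, 'joint_pos': array([ 1.084,  0.469, -0.049,  1.533,  0.024,  1.141, -0.082]), 'qd': array([ 0.003, -0.001, -0.   , -0.005, -0.001, -0.001, -0.001]), 'joint_efforts': array([  0.001, -51.077,  -0.046, -23.798,   0.011,   0.005,   0.   ]), 'position': array([ 0.298, -0.605,  0.255]), 'tcp_rot': array([[-0.001,  0.897,  0.442],
       [ 0.001,  0.442, -0.897],
       [-1.   , -0.   , -0.002]]), 'wrist_force': array([ 0.817,  0.231, -0.218]), 'ft_torque': array([-0.011, -0.033,  0.013]), 'finger_gap': 0.08523108213965801}
```

View pics/scene0.png

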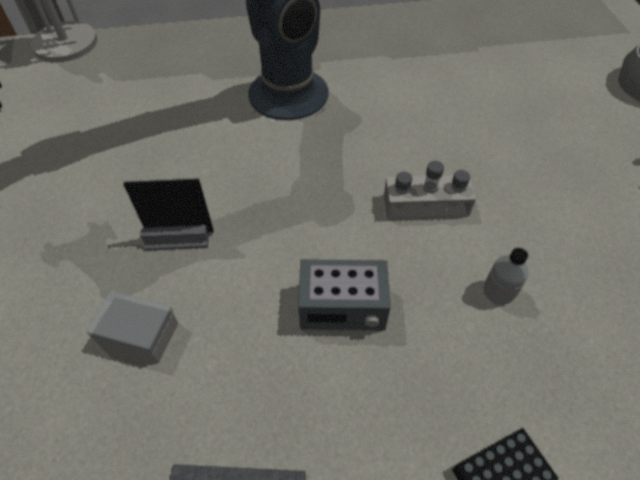

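View pics/side0.png

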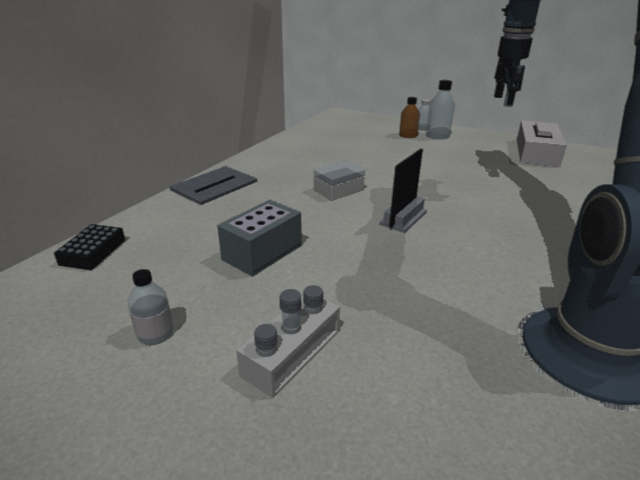

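The scene view shows the board in its holder (about 170,205), the heater (345,295), the rack with the tall tube in its middle hole (434,170), the bottle (507,275) and the tip box (133,328). Next I'll measure them with depth.

```bash
python3 - <<'E'
from h import *
np.set_printoptions(precision=4,suppress=True)
Q=cloud('scene0'); S=cloud('side0')
def reg(Q,u0,u1,v0,v1,zl,zh):
    P=Q[v0:v1,u0:u1].reshape(-1,3); P=P[~np.isnan(P[:,0])]; return P[(P[:,2]>zl)&(P[:,2]<zh)]
def rect(n,P):
    r=cv2.minAreaRect(P[:,:2].astype(np.float32)*1000); print(n,len(P),r,'z',np.percentile(P[:,2],[2,50,98]))
print('bench z',np.nanmedian(Q[380:460,200:400,2]),np.nanmedian(S[400:470,60:200,2]))
rect('heater top',reg(Q,285,400,250,340,.084,.097))
rect('heater top side',reg(S,205,310,195,275,.084,.097))
rect('heater all',reg(Q,285,400,250,340,.03,.097))
rect('rack top',reg(Q,375,485,155,220,.052,.063))
rect('rack top side',reg(S,230,350,285,395,.052,.063))
rect('holder top',reg(Q,130,220,215,255,.034,.044))
rect('holder top side',reg(S,370,440,185,240,.034,.044))
rect('board',reg(Q,115,225,170,245,.06,.18))
rect('board side',reg(S,380,430,140,235,.06,.18))
rect('tube caps',reg(Q,390,475,155,200,.108,.13))
rect('tube caps s',reg(S,250,330,280,350,.108,.13))
rect('shorts a',reg(Q,390,415,165,195,.075,.1))
rect('shorts b',reg(Q,448,475,165,195,.075,.1))
rect('bottle',reg(Q,475,535,240,310,.03,.14))
rect('tipbox',reg(Q,80,185,285,370,.03,.08))
B=reg(Q,115,225,170,245,.06,.165)
for P in (B,reg(S,380,430,140,235,.06,.165)):
    c=P.mean(0);u,s,vt=np.linalg.svd(P-c,full_matrices=0);print('board plane',c,vt[2],s/np.sqrt(len(P)), P.min(0),P.max(0))
E
```

```text
bench z -0.0009646973856134444 0.0008368215066292262
heater top 4396 ((657.8096313476562, 29.073955535888672), (160.37481689453125, 102.31944274902344), 79.8114013671875) z [0.086  0.0894 0.0924]
heater top side 1853 ((655.6814575195312, 29.210559844970703), (161.9056396484375, 102.83541107177734), 79.95120239257812) z [0.085  0.0914 0.0936]
heater all 5706 ((662.4562377929688, 28.212955474853516), (160.24124145507812, 111.74440002441406), 79.97476196289062) z [0.0376 0.0889 0.0923]
rack top 1551 ((436.99981689453125, 257.3111572265625), (181.8900146484375, 75.18020629882812), 83.20345306396484) z [0.0528 0.0568 0.0608]
rack top side 2390 ((434.1725769042969, 255.56982421875), (181.61740112304688, 72.18879699707031), 83.21184539794922) z [0.053  0.0587 0.0612]
holder top 740 ((451.2217712402344, -279.2537536621094), (142.00595092773438, 31.68721580505371), 87.07566833496094) z [0.0348 0.0386 0.0432]
holder top side 345 ((435.5067138671875, -277.5188293457031), (148.760986328125, 51.67127990722656), 83.91129302978516) z [0.0345 0.0406 0.0433]
board 2971 ((438.2336120605469, -277.43859
[... 649 characters left out ...]
918 0.0956]
shorts b 253 ((444.12017822265625, 315.8516540527344), (33.4488639831543, 33.702980041503906), 58.459590911865234) z [0.0762 0.0914 0.0958]
bottle 1520 ((675.5857543945312, 333.922607421875), (64.29149627685547, 55.180606842041016), 43.123409271240234) z [0.0326 0.0862 0.1304]
tipbox 3789 ((658.27294921875, -352.6580810546875), (123.7958984375, 88.09002685546875), 65.45429229736328) z [0.0336 0.0653 0.0683]
board plane [ 0.4409 -0.2767  0.1147] [ 0.9955 -0.0949  0.0004] [0.0408 0.0303 0.0013] [ 0.4314 -0.3478  0.0601] [ 0.4503 -0.2071  0.1649]
board plane [ 0.4339 -0.2669  0.1137] [ 0.9941 -0.1084  0.0018] [0.0434 0.0303 0.0015] [ 0.4249 -0.349   0.0602] [ 0.4472 -0.2062  0.165 ]
```

```bash
cat >> h.py <<'E'
from scipy.spatial.transform import Rotation as Ro
HY=np.radians(-10.1); HC=np.array([.6567,.0291,0]); RH=Ro.from_euler('z',HY).as_matrix()
BY=np.radians(-5.3); BC=np.array([.437,-.2776,0.010])
RY=np.radians(-6.8); TC=np.array([.4350,.2563,0.006])
G=0.143
def toolB(RB,s): # tool rot from board rot
    x=-RB[:,2]; z=s*RB[:,0]; return np.stack([x,np.cross(z,x),z],1)
TILT=np.radians(12)
def placeB(gap,lift,tilt=TILT):
    RB=RH@Ro.from_euler('y',tilt).as_matrix()
    c=HC+RH@np.array([-.05-.09*np.tan(tilt)-gap,0,lift])
    return c-RB@np.array([.004,0,0]),RB
def tcpB(p,RB): return p+RB@np.array([0,0,G])
E
python3 - <<'E'
from h import *
np.set_printoptions(precision=3,suppress=True)
RB0=Ro.from_euler('z',BY).as_matrix()
for s in (1,-1):
    print('s',s,'grasp',inverse_kinematics(tcpB(BC,RB0),toolB(RB0,s)),inverse_kinematics(tcpB(BC+[0,0,.09],RB0),toolB(RB0,s)))
    for g,l in ((.02,.09),(0,0)):
        p,R=placeB(g,l); print('  place',tcpB(p,R),inverse_kinematics(tcpB(p,R),toolB(R,s)))
    RT=Ro.from_euler('z',RY).as_matrix()
    print('  tube',inverse_kinematics(TC+[0,0,.106+.006],toolB(RT,s)),inverse_kinematics(TC+[0,0,.106+.1],toolB(RT,s)))
# tube hold: axis direction a (foot->cap), mid point
M=HC+RH@np.array([-.05-.019+.012-.10,0,.09])
print('mid',M)
for name,hx,hy in (('y+',0,1),('y-',0,-1),('robot',-1,0),('r+',-1,1),('r-',-1,-1)):
    h=RH@np.array([hx,hy,0]);h/=np.linalg.norm(h)
    a=(h+[0,0,1])/np.sqrt(2)
    zt=np.cross(a,[0,0,1]);zt/=np.linalg.norm(zt)
    for s in (1,-1):
        z=s*zt;R=np.stack([-a,np.cross(z,-a),z],1)
        print(name,s,inverse_kinematics(M+a*(.106-.058+.006),R))
E
```

```text
s 1 grasp [ 0.792  0.364 -0.378  1.993  0.181  0.817  0.22 ] [ 0.816  0.253 -0.393  1.901  0.114  1.009  0.281]
  place [0.594 0.04  0.231] [ 0.296  0.526 -0.587  1.601  0.203  1.292 -0.505]
  place [0.614 0.037 0.141] [ 0.28   0.648 -0.567  1.629  0.273  1.16  -0.536]
  tube [ 0.256  0.692 -1.189  2.021  0.787  0.99  -1.457] [ 0.238  0.445 -1.085  1.939  0.459  1.033 -1.171]
s -1 grasp [ 0.28   0.34   0.251  2.022 -0.116  0.793 -2.635] [-0.389  0.379  1.125  1.961 -0.396  1.046 -2.321]
  place [0.594 0.04  0.231] [ 0.612  0.755 -1.179  1.583  0.56   1.438  2.323]
  place [0.614 0.037 0.141] [ 0.597  0.911 -1.184  1.61   0.712  1.371  2.25 ]
  tube [ 0.25   0.684 -1.178  2.021  0.778  0.982  1.693] [ 0.286  0.488 -1.168  1.937  0.516  1.061  1.917]
mid [0.502 0.057 0.09 ]
y+ 1 [-0.064  0.736 -0.702  1.813  0.849  1.59  -1.34 ]
y+ -1 [ 0.194  0.994 -1.185  1.799  1.058  1.911  1.599]
y- 1 [ 0.308  0.479 -0.034  2.13  -1.019  0.949 -2.243]
y- -1 [ 0.832  0.586 -0.701  2.1   -0.666  0.721  0.576]
robot 1 None
robot -1 None
r+ 1 [-0.076  0.549 -0.764  2.208  1.256  1.266 -1.089]
r+ -1 [ 0.197  0.778 -1.18   2.196  1.378  1.587  1.993]
r- 1 None
r- -1 None
```

```bash
python3 - <<'E'
from h import *
np.set_printoptions(precision=3,suppress=True)
RB0=Ro.from_euler('z',BY).as_matrix(); R=toolB(RB0,1)
movep(tcpB(BC+[0,0,.09],RB0),R)
print(sense()['time_s'])
shot('wrist','w1')
move_l(tcpB(BC,RB0),feed=.15)
s=sense();print(s['time_s'],s['position'],tcpB(BC,RB0),s['wrist_force'])
shot('side','s1')
E
```

```text
1.4833
2.2833 [ 0.438 -0.278  0.154] [ 0.437 -0.278  0.153] [ 0.317  0.737 -0.642]
```

View pics/w1.png

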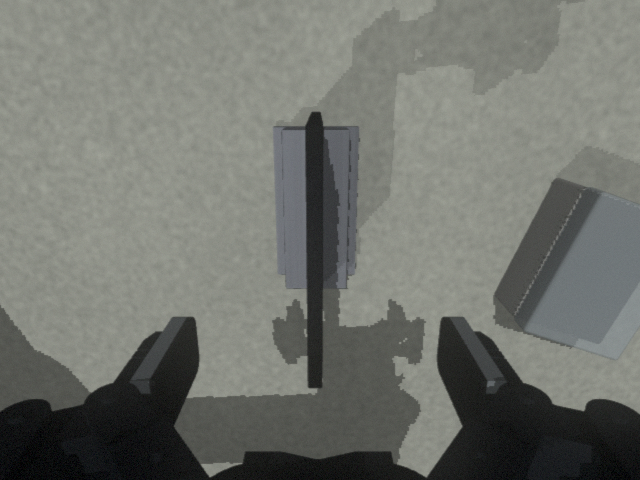

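View pics/s1.png

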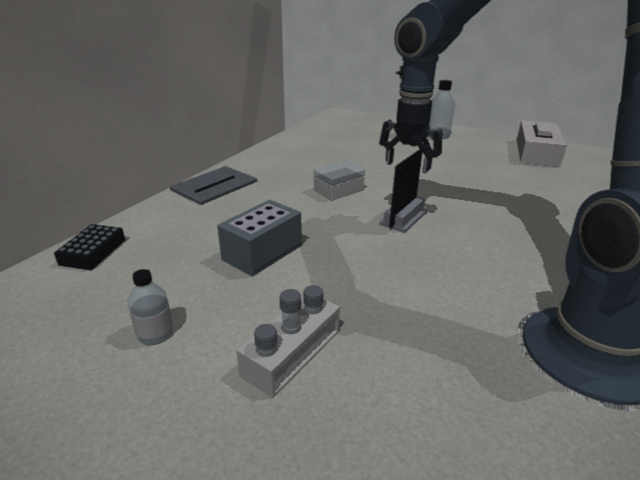

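The board's edge (cols 307–323) runs parallel to the jaws and sits midway between the pads (197 and 440). I'll grip it and lift.

```bash
python3 - <<'E'
from h import *
np.set_printoptions(precision=3,suppress=True)
RB0=Ro.from_euler('z',BY).as_matrix()
command_gripper(0.0,50); s=sense();print(s['time_s'],s['finger_gap'],s['wrist_force'])
move_l(tcpB(BC+[0,0,.085],RB0),feed=.15); s=sense();print(s['time_s'],s['finger_gap'],s['wrist_force'],s['ft_torque'])
p,R=placeB(.03,.06)
movep(tcpB(p,R),toolB(R,1)); s=sense();print(s['time_s'],s['position'],tcpB(p,R),s['wrist_force'],s['ft_torque'])
shot('side','s2');shot('wrist','w2');shot('scene','c2')
E
python3 -c "
import cv2,numpy as np
a=cv2.resize(cv2.imread('pics/s2.png')[60:300,160:480],(640,480));cv2.imwrite('pics/s2c.png',a)"
```

```text
3.0167 0.007660844871062983 [-0.149  0.221  2.495]
3.7333 0.007314583501041081 [ 0.017 -0.622 -2.167] [ 0.028  0.032 -0.007]
5.0583 [0.585 0.04  0.2  ] [0.585 0.042 0.201] [-0.518 -1.267 -3.133] [-0.119 -0.372 -0.04 ]
```

View pics/s2c.png

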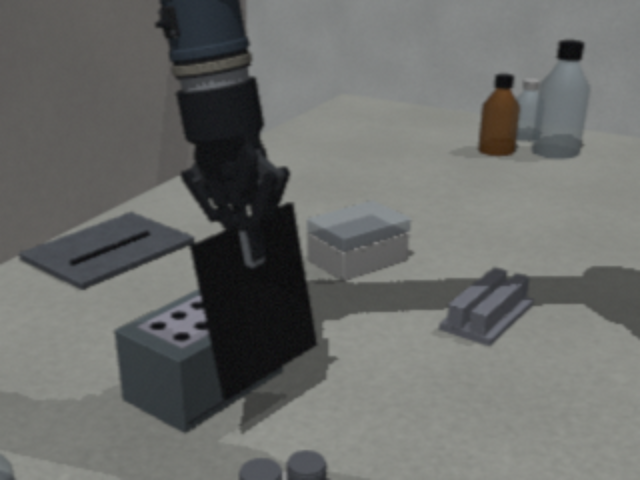

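View pics/w2.png

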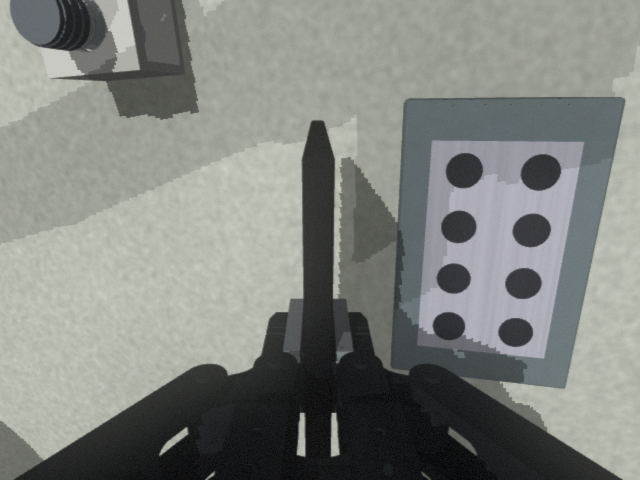

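View pics/c2.png

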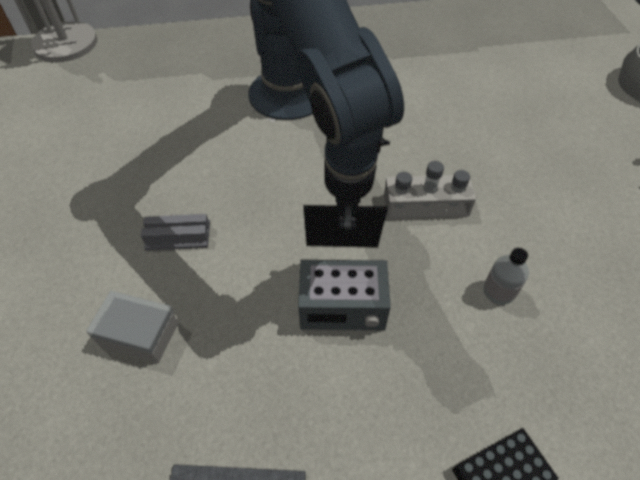

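The board is held, centred at col 345 in front of the heater and clear of the bench. I'll check its pose in the gripper against the planned one using side depth.

```bash
python3 - <<'E'
from h import *
np.set_printoptions(precision=4,suppress=True)
p,R=placeB(.03,.06)
im=cv2.imread('pics/s2.png');S=cloud('side' and 's2')
L=((S-p)@R) # board coords
m=(np.abs(L[...,0])<.03)&(np.abs(L[...,1])<.09)&(L[...,2]>-.02)&(L[...,2]<.12)
P=L[m];c=P.mean(0);vt=np.linalg.svd(P-c,full_matrices=0)[2]
print(len(P),c,vt[2]); print(np.percentile(P,[1,99],axis=0))
print('rect',cv2.minAreaRect((L[(np.abs(L[...,0])<.02)&(np.abs(L[...,1])<.09)&(L[...,2]>-.02)&(L[...,2]<.18)][:,1:]*1000).astype(np.float32)))
C=cloud('c2')
L=((C-p)@R);m=(np.abs(L[...,0])<.03)&(np.abs(L[...,1])<.09)&(L[...,2]>-.02)&(L[...,2]<.12)
P=L[m];c=P.mean(0);vt=np.linalg.svd(P-c,full_matrices=0)[2];print('scene',len(P),c,vt[2],np.percentile(P,[1,99],axis=0))
E
```

```text
2906 [-0.0027  0.0031  0.0619] [-1.      0.0097  0.0016]
[[-0.0053 -0.0713  0.0026]
 [ 0.0032  0.0669  0.1189]]
rect ((-2.7853317260742188, 90.07650756835938), (142.35494995117188, 179.66883850097656), 0.32502302527427673)
scene 1927 [ 0.0062 -0.0029  0.0605] [ 1.     -0.0052 -0.0014] [[ 0.0045 -0.0708  0.0016]
 [ 0.0079  0.0659  0.1186]]
```

```bash
python3 - <<'E'
from h import *
np.set_printoptions(precision=4,suppress=True)
off=RH@np.array([0,.002,0])
def go(g,l,**k):
    p,R=placeB(g,l); r=move_l(tcpB(p,R)+off,toolB(R,1),**k); s=sense(); print(r,s['time_s'],s['position'],tcpB(p,R)+off,s['wrist_force'])
go(.012,.012,feed=.12)
go(.012,-.008,feed=.03,until_force=5)
z=sense()['position'][2]; p,R=placeB(.012,0); l=z-tcpB(p,R)[2]; print('contact lift',l)
go(.012,l+.002,feed=.05)
go(-.008,l+.002,feed=.03,until_force=5)
s=sense(); p,R=placeB(0,0); print('gap at contact', (RH.T@(s['position']-tcpB(p,R)-off)))
shot('side','s3');shot('wrist','w3');shot('scene','c3')
E
python3 -c "
import cv2,numpy as np
a=cv2.resize(cv2.imread('pics/s3.png')[60:300,160:480],(640,480));cv2.imwrite('pics/s3c.png',a)"
```

```text
False 5.7833 [0.6026 0.0409 0.1525] [0.6026 0.0408 0.1527] [ 0.5217  0.1223 -2.1393]
True 6.2583 [0.6029 0.0408 0.1407] [0.6026 0.0408 0.1327] [ 0.2107 -0.052   3.5103]
contact lift -7.297734362088359e-07
False 6.5083 [0.6024 0.0407 0.1424] [0.6026 0.0408 0.1427] [ 0.1493 -0.9176 -1.9908]
True 6.9917 [0.6134 0.0386 0.1414] [0.6223 0.0373 0.1427] [-0.5441 -0.2903 -0.7098]
gap at contact [-0.001  -0.0002  0.0007]
```

View pics/s3c.png

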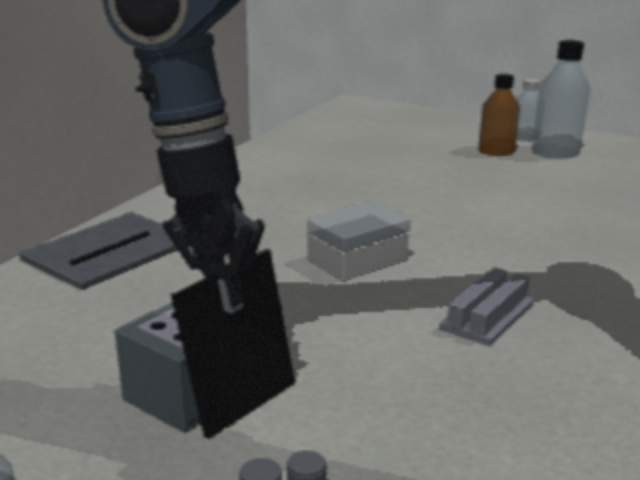

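View pics/w3.png

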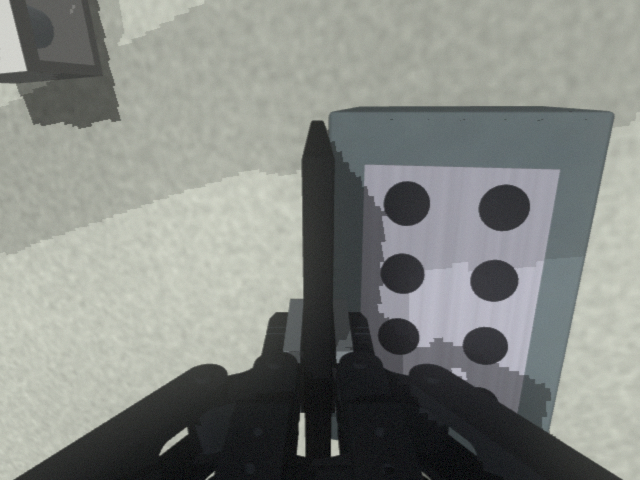

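Contact with the bench and the wall came where the geometry predicts. I'll set the board down and release it.

```bash
python3 - <<'E'
from h import *
np.set_printoptions(precision=4,suppress=True)
off=RH@np.array([0,.002,0])
def go(g,l,**k):
    p,R=placeB(g,l); r=move_l(tcpB(p,R)+off,toolB(R,1),**k); s=sense(); print(r,s['time_s'],s['position'],tcpB(p,R)+off,s['wrist_force'])
go(.001,-.006,feed=.03,until_force=3)
s=sense()
command_gripper(.05); s=sense();print(s['time_s'],s['finger_gap'],s['wrist_force'])
p,R=placeB(.001,0)
move_l(s['position']+R[:,2]*.09,feed=.15); print(sense()['time_s'])
shot('side','s4');shot('wrist','w4');shot('scene','c4')
for f,sg in (('s4',1),('c4',1)):
    S=cloud(f);p,R=placeB(0,0);L=(S-p)@R
    m=(np.abs(L[...,0])<.015)&(np.abs(L[...,1])<.09)&(L[...,2]>(.11 if f=='c4' else .01))&(L[...,2]<.158)
    P=L[m];c=P.mean(0);vt=np.linalg.svd(P-c,full_matrices=0)[2];print(f,len(P),c,vt[2]*np.sign(vt[2][0]),np.percentile(P,[1,99],axis=0))
E
python3 -c "
import cv2,numpy as np
a=cv2.resize(cv2.imread('pics/s4.png')[60:300,160:480],(640,480));cv2.imwrite('pics/s4c.png',a)"
```

```text
True 7.35 [0.613  0.0382 0.1405] [0.6134 0.0388 0.1347] [-0.0577 -0.8178  5.8902]
7.8333 0.04979018966013584 [ 0.3403  0.0902 -0.0444]
8.5833
s4 3626 [-0.0038  0.0095  0.0854] [ 0.9996 -0.0268 -0.0024] [[-0.0076 -0.0679  0.0117]
 [ 0.0133  0.0776  0.1565]]
c4 789 [0.0045 0.0003 0.1349] [0.9996 0.0028 0.029 ] [[-0.002  -0.0675  0.1106]
 [ 0.0062  0.0695  0.1579]]
```

View pics/s4c.png

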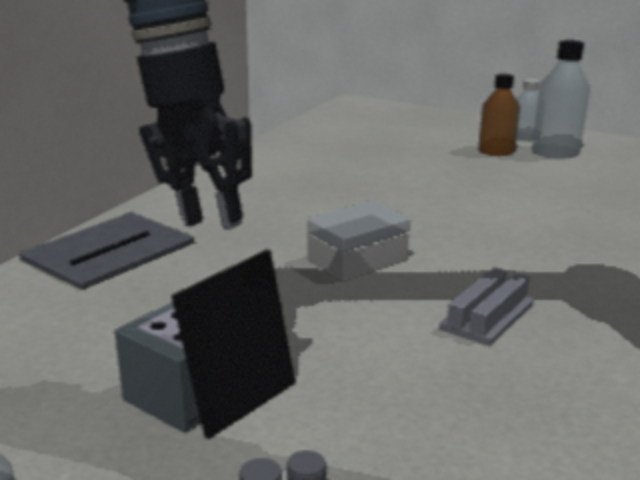

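View pics/c4.png

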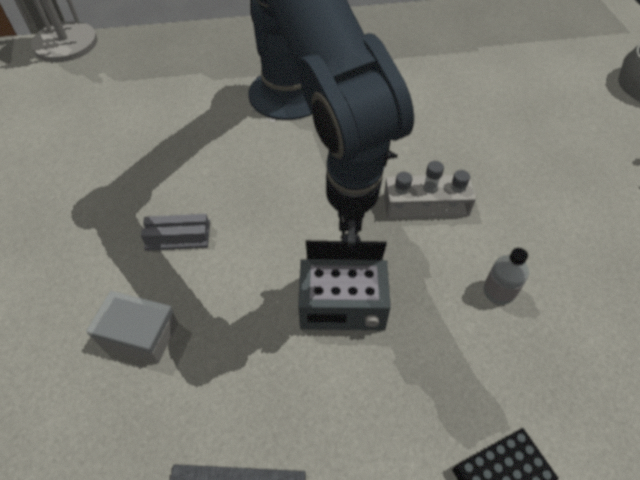

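The board stands leaning and centred on the heater front (side crop ~235,345; scene row 250), and the gripper is clear. Now the tube.

```bash
python3 - <<'E'
from h import *
np.set_printoptions(precision=4,suppress=True)
RT=Ro.from_euler('z',RY).as_matrix();R=toolB(RT,1)
command_gripper(.08)
movep(TC+[0,0,.112+.09],R); s=sense();print(s['time_s'],s['position'])
shot('wrist','w5')
P=cloud('w5'); m=(P[...,2]>.115)&(P[...,2]<.13)&(np.linalg.norm(P[...,:2]-TC[:2],axis=-1)<.04)
X=P[m];print(len(X),cv2.minEnclosingCircle((X[:,:2]*1000).astype(np.float32)),np.median(X[:,2]))
E
```

```text
10.275 [0.4367 0.2554 0.2082]
3271 ((431.7726135253906, 255.7891082763672), 17.434423446655273) 0.1244241544159646
```

View pics/w5.png

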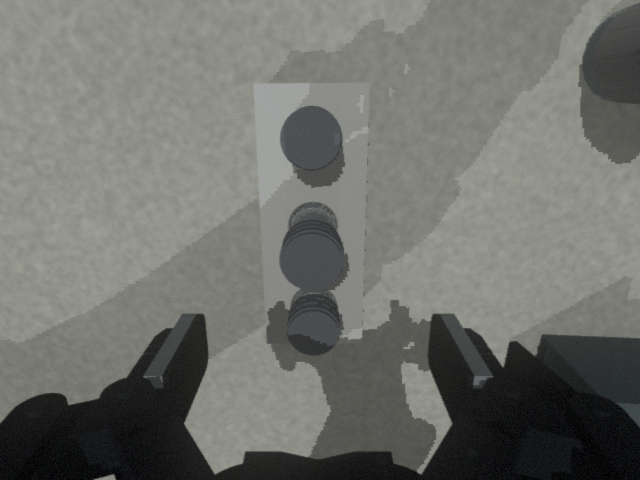

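The cap is at (312,257), near the midpoint between the pads (~318). I'll shift about 1.5 mm, grasp the cap and lift.

```bash
cat >> h.py <<'E'
def hold(lift=0):
    p,RB=placeB(0,0); c=p+RB@np.array([-.004-.100,0,.080]); c[2]=.09
    h=RH@np.array([0,1,0]); a=(h+[0,0,1])/np.sqrt(2); z=RH[:,0]
    R=np.stack([-a,np.cross(z,-a),z],1)
    return c+[0,0,lift],a,R
E
python3 - <<'E'
from h import *
np.set_printoptions(precision=4,suppress=True)
RT=Ro.from_euler('z',RY).as_matrix();R=toolB(RT,1)
C=np.array([.4335,.2562,.006+.112])
print(hold(),inverse_kinematics(hold(0)[0]+hold()[1]*.054,hold()[2]))
move_l(C,R,feed=.12); s=sense();print(s['time_s'],s['position'],s['wrist_force'])
command_gripper(0,30); s=sense();print(s['time_s'],s['finger_gap'],s['wrist_force'])
shot('side','s6')
move_l(C+[0,0,.11],R,feed=.12); s=sense();print(s['time_s'],s['finger_gap'],s['position'],s['wrist_force'])
shot('side','s7')
E
python3 -c "
import cv2,numpy as np
a=cv2.imread('pics/s6.png')[150:400,170:400];b=cv2.imread('pics/s7.png')[150:400,170:400];cv2.imwrite('pics/s67.png',cv2.resize(np.hstack([a,b]),(800,435)))"
```

```text
(array([0.501 , 0.0568, 0.09  ]), array([0.124 , 0.6961, 0.7071]), array([[-0.124 ,  0.124 ,  0.9845],
       [-0.6961,  0.6961, -0.1754],
       [-0.7071, -0.7071, -0.    ]])) [-0.2848  0.6503 -0.3785  1.8282  0.7199  1.4453 -1.2173]
11.225 [0.434  0.2566 0.1185] [ 0.7915 -0.2541  0.2257]
11.7083 0.03345016346667926 [0.3728 0.098  4.4584]
12.825 0.03315134511206114 [0.4331 0.2557 0.2271] [-0.5791 -0.2679 -0.0227]
```

View pics/s67.png

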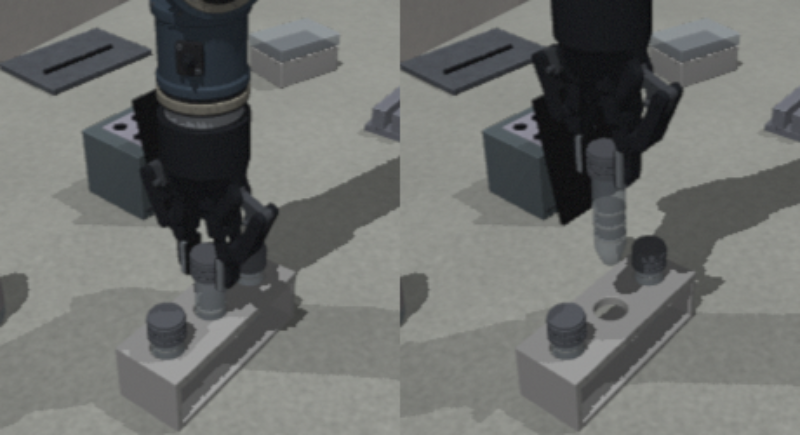

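The tube is out of the middle hole, hanging straight from the gripper, and the short tubes are undisturbed. I'll move it to the viewing pose.

```bash
python3 - <<'E'
from h import *
np.set_printoptions(precision=4,suppress=True)
c,a,R=hold(.07)
movep(c+a*.054,R); s=sense();print(s['time_s'],s['position'],s['wrist_force'])
c,a,R=hold(0)
print(move_l(c+a*.054,R,feed=.1,until_force=6)); sleep(.3); s=sense();print(s['time_s'],s['position'],c+a*.054,s['tcp_rot'],s['wrist_force'],s['finger_gap'])
shot('side','s8');shot('scene','c8');shot('wrist','w8')
E
python3 -c "
import cv2,numpy as np
a=cv2.imread('pics/s8.png')[110:350,190:430];b=cv2.imread('pics/c8.png')[140:340,260:460]
cv2.imwrite('pics/s8c.png',np.hstack([cv2.resize(a,(400,400)),cv2.resize(b,(400,400))]))"
```

```text
13.6417 [0.5072 0.0953 0.1977] [-0.0546  0.119  -0.4303]
False
14.7917 [0.5079 0.0945 0.1286] [0.5077 0.0944 0.1282] [[-0.1234  0.1247  0.9845]
 [-0.6959  0.6964 -0.1754]
 [-0.7075 -0.7068  0.0008]] [-0.3318  0.7084 -1.414 ] 0.03320617507632805
```

View pics/s8c.png

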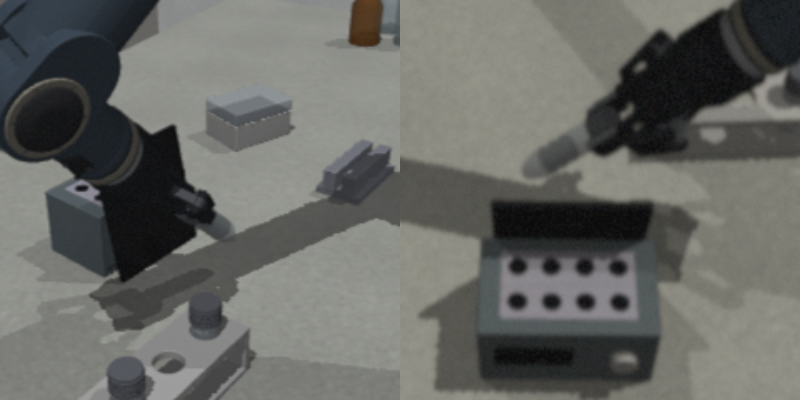

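View pics/w8.png

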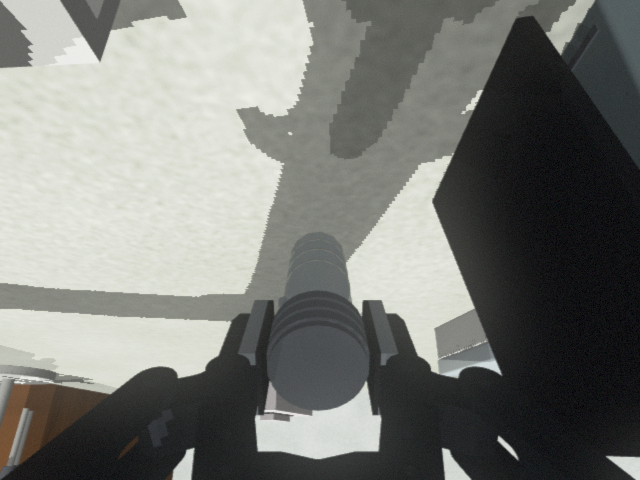

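View pics/s8.png

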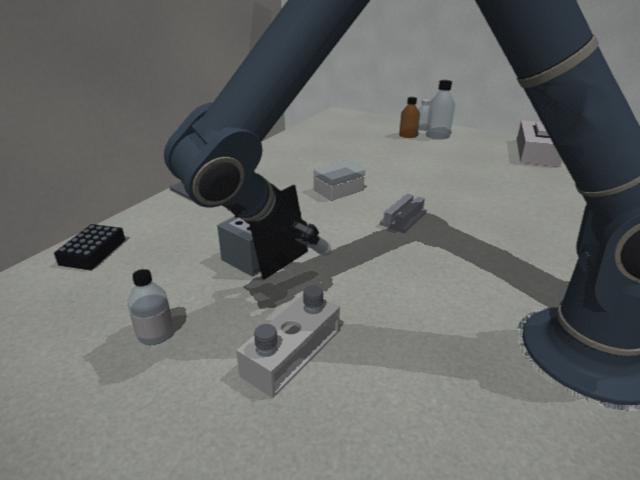

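The tube is held slanted with its cap up, level with the middle of the board and clear of everything. One last numeric check of the tube and board before handing in.

```bash
python3 - <<'E'
from h import *
np.set_printoptions(precision=4,suppress=True)
c,a,R=hold(0); f=c-a*.058
for n in('c8','s8'):
    P=cloud(n).reshape(-1,3);P=P[~np.isnan(P[:,0])];L=(P-f)@np.stack([R[:,2],np.cross(a,R[:,2]),a],1)
    m=(np.hypot(L[:,0],L[:,1])<.022)&(L[:,2]>-.02)&(L[:,2]<.08);Q=L[m]
    print(n,len(Q),'foot end',np.percentile(Q[:,2],2) if len(Q) else None)
    q=Q[Q[:,2]>.02]
    for lo,hi in((.02,.04),(.04,.06),(.06,.08)):
        k=q[(q[:,2]>=lo)&(q[:,2]<hi)]
        if len(k)>5:print('  ',lo,k.mean(0),len(k))
p,RB=placeB(0,0)
for n in('w8','c8','s8'):
    L=(cloud(n)-p)@RB;m=(np.abs(L[...,0])<.012)&(np.abs(L[...,1])<.075)&(L[...,2]>(.11 if n=='c8' else .02))&(L[...,2]<.158)
    Q=L[m];v=np.linalg.svd(Q-Q.mean(0),full_matrices=0)[2][2];print(n,'board',len(Q),Q.mean(0),v*np.sign(v[0]))
E
```

```text
c8 436 foot end 0.005611347241005038
   0.02 [ 0.01   -0.0064  0.0303] 119
   0.04 [ 0.01   -0.0062  0.0498] 121
   0.06 [ 0.0099 -0.0066  0.0698] 134
s8 222 foot end 0.012144273356079767
   0.02 [-0.0098  0.0001  0.0303] 72
   0.04 [-0.0096  0.0009  0.0496] 74
   0.06 [-0.0095  0.0019  0.0664] 59
w8 board 55942 [-0.0067  0.0204  0.0829] [ 0.9996 -0.0277  0.0041]
c8 board 895 [0.0044 0.0009 0.1367] [0.9996 0.0023 0.0294]
s8 board 1582 [-0.004   0.0165  0.0684] [ 0.9995 -0.0221 -0.0233]
```

Tube axis and board pose both match the plan, so I'm handing in.

```bash
python3 -c "
from rig import *
print(finish_job())"
```

```text
the job is handed in; nothing more can be done
None
```

I handed the job in at about 15 s on the robot's clock. The board is leaning on the heater and the tall tube is held in front of it.

- **Board:** I took it out of its holder, set it down long side up and let go. It leans back about 12° against the middle of the heater's front wall. Depth checks just after release and again at the end showed the board within a few millimetres of the planned pose. The three cameras disagree by 1–1.7° on its exact angle.
- **Tube:** I drew it from the rack's middle hole, gripping it by the cap. It is held at 45°, cap up and slanted parallel to the board. Its middle is planned at about 10 cm from the board's face and 9 cm above the bench. Depth showed the tube straight in the gripper and on the planned line. The pictures and the wrist force showed nothing touching it but the gripper.
- **Everything else:** the short tubes, bottle and tip box looked unmoved in the last picture. No check failed.

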